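Close the sample tray with its cover plate

TASK

Close the grey sample tray: take the rectangular cover plate with the bar grip, lay it squarely over the tray, and press it down until the four pins are pushed in and it sits level on the rim all round. Then let go of it. Leave the smaller square cover where it lies.

Things in the scene. Friction and masses are not known exactly. Their poses are not given: they have to be found in the camera images.
- cover: Loose rectangular pale aluminium cover plate, 116 (x) x 86 (y) x 6 mm, about 0.12 kg, lying flat on the counter. In its middle stands a black plastic bar grip, 60 mm long (along x), 14 mm wide (across y), 28 mm high above the plate, so its top is 34 mm above the underside. Origin: centre of the underside; z up. It may go on the tray either way round.
- tray: Open grey plastic sample tray, 104 (x) x 74 (y) mm, its rim 36 mm above the counter; it does not move. Origin: centre of its underside, on the counter; x along its length, z up. The centred cover overhangs the rim by 6 mm all round. When closed, the cover rests on the rim and its underside is 36 mm above the counter.
- tray_rim (a point): Middle of the tray's mouth at rim height. 40 mm along x and 25 mm along y either way from it stand four 9 mm steel pins, 6 to 10 mm above the rim (unequal). Each slides down stiffly (about 1.5 N), stays where pushed, and goes in level with the rim. The cover's weight alone does not push them in; about 6 N on its middle (10 to 15 N to be sure) drives all four in.
- small_cover: A smaller loose cover of the same metal, a square plate 66 x 66 x 6 mm with a round black knob of 20 mm diameter, 32 mm high in all. It is for another tray and is left where it lies. Origin: centre of the underside.
Not all that is in view belongs to the job. What is shaped like the cover but green or yellow is not meant.

How it is judged:
By the outcome, as a careful person would: the job done as asked, in the order asked, and still so for the second after the job is handed in, with the robot touching nothing.
It also fails if it takes over 43 s, if anything falls off the work surface, if the arm or the gripper's body presses on something with over 40 N, if the wrist force passes 120 N, or if a joint passes its speed limit or range.

ROBOT

A 6-joint arm with a two-finger parallel gripper is mounted at the origin on a cart in front of the work surface, level with it; the furniture and walls round the work are solid. World frame = base frame: x ahead of the robot, y to its left, z up, the work surface at z = 0. Lengths are in m, angles in degrees, forces in N, time in s.
With the tool pointing down it reaches from about 0.35 to 0.775 m from the base axis. Payload 7.3 kg.
Tool frame: the origin (TCP) lies midway between the tips of the shut fingers; the grasp point (between the pads) lies 19 mm behind it; z points along the fingers, y is the line along which they close (so a half turn about z gives the same grasp; the last joint's range is limited). The gripper opens to 92 mm and grips with 3 to 60 N. Pads are 19 mm wide; open, the fingers measure 130 mm over their backs; the gripper's body (75 mm by 190 mm) begins 47 mm behind the grasp point.
Start: joints at [-74.828, 19.595, 87.324, -0, 73.075, -8.365], TCP at [0.21, -0.481, 0.227] pointing down, gripper open.
Joint ranges: [-145.02, 145.02], [-44.19, 115.74], [2.07, 154.8], [-57.11, 237.11], [16.16, 152.29], [-177.93, 177.93]. Speed limits (degrees/s): [147.25, 147.25, 180, 180, 180, 180].

INTERFACE

Orientations are given as [roll, pitch, yaw] about the fixed x, y, z axes, in that order (R = Rz(yaw) Ry(pitch) Rx(roll)).
In Python, from cell import ctrl, capture, camera_params gives the robot as it stands. The module is installed in compiled form; this text tells all that it offers.
- The arm moves only by the tool play_rows, never from a script. Its argument "deltas" is a list of rows, each an object of numbers: "tx", "ty", "tz": the shift along the tool's x, y, z in cm; "ax", "ay", "az": the turn, a rotation vector about the tool's x, y, z in rad; "grip": the finger opening in cm, from 0 to 9.18. In form: [{"tx": .., "ty": .., "tz": .., "ax": .., "ay": .., "az": .., "grip": ..}, ...]. A call has 1 to 8 rows; each row shifts and turns the commanded pose from where the row before left it, along the tool's axes as they then stand; what a row does not reach is not made up. A row lasts 1/10 s, in which the tool goes at most 50 mm and 8.59 degrees, less where a joint would pass 70% of its speed; a pose out of reach is approached as far as the arm can. A call with a gripper value outside its range is refused whole. The fingers move at their own pace and stop on an object; the grip force is fixed at half the most. Time passes only in rows, so rows that do not move let the fingers close. It gives the time, the measured TCP pose, the force, the opening and the grip force at its end, in the units of the state.
- ctrl.get_state(): the state, without advancing time (a new reading comes with each control period).
- capture(name): name is "scene" or "top" or "wrist"; returns the picture (384x512x3 uint8, red, green, blue); there is no depth.
- camera_params(name): a dict with "camera_matrix" (3x3 intrinsics, pixels), "rvec" (rotation vector, rad) and "tvec" (3), from world to camera coordinates, as OpenCV has them. Camera axes: x right, y down, z forward; pixel columns grow to the right and rows downward; lengths in m; the calibration is good to about 2 mm. The wrist camera is an equidistant fisheye: a pixel r from the principal point sees the ray r / f radians off the axis. A picture is of the moment at which its call begins: read the wrist's pose just before it. camera_params takes no time and is no camera call; for the wrist camera it gives the pose at the moment of the call.
- ctrl.finish_job(): hands the job in; it is judged then, once.
The state is a dict: "t": time; "qpos": joint angles; "joint_vel": joint speeds; "effort": joint torques, N m; "position": TCP position; "tool_rot": TCP orientation; "contact_force": force on the tool from outside, world axes, zero at the start; "moment": the same for the moment, N m; "opening": opening from 0.0 (shut) to 1.0 (fully open); "finger_force": force on a finger pad.
Only numpy, scipy, OpenCV 4.12 (cv2) and the standard library are available. Lean on these libraries where they do the work, as an engineer would, in place of code of your own. Each camera call takes 0.05 s, during which the arm holds its last target. There are 200 camera calls.

## Working session

There is one attempt and no reset: what is moved stays moved. The work goes in short steps, Python scripts to look and compute and a tool call to move; the robot and the scene stay as the last step left them, time stands still between calls to the robot, and variables do not carry over. Pictures are saved under pics/ and viewed, at most 10 in all, crops included, and the job is handed in when it is done.

Besides the shell and the picture viewer there is one more tool, called after ">>>" in YAML: its name, and indented under it one key for each argument. play_rows: Moves the arm, as the interface text tells. Its arguments: {"type":"object","properties":{"deltas":{"type":"array","items":{"type":"object","properties":{"tx":{"type":"number"},"ty":{"type":"number"},"tz":{"type":"number"},"ax":{"type":"number"},"ay":{"type":"number"},"az":{"type":"number"},"grip":{"type":"number"}}}}},"required":["deltas"]}

```bash
mkdir -p pics
python3 - <<'E'
from cell import ctrl,capture,camera_params
import cv2
for n in("scene","top"):
    im=capture(n); cv2.imwrite(f"pics/{n}0.png",im[:,:,::-1])
    p=camera_params(n);print(n,p)
s=ctrl.get_state();print(s)
E
```

```text
scene {'camera_matrix': array([[446.84142651,   0.        , 262.28895092],
       [  0.        , 446.84142651, 190.50063396],
       [  0.        ,   0.        ,   1.        ]]), 'rvec': array([ 1.05823627, -2.47748385,  0.99316961]), 'tvec': array([0.44247868, 0.31569752, 1.18439124])}
top {'camera_matrix': array([[488.38294099,   0.        , 257.03360375],
       [  0.        , 488.38294099, 191.27879622],
       [  0.        ,   0.        ,   1.        ]]), 'rvec': array([ 2.13101988, -2.10401547,  0.1821308 ]), 'tvec': array([0.08022447, 0.5679079 , 1.4663047 ])}
{'t': 0.1, 'qpos': array([-7.48276929e+01,  1.96328954e+01,  8.73697390e+01, -1.22071680e-03,
        7.30749751e+01, -8.36585731e+00]), 'joint_vel': array([-0.006404  , -0.14371884, -0.11181311, -0.10211267, -0.00789718,
        0.051011  ]), 'effort': array([ 1.43071928e-03, -4.32004452e+01, -2.44694549e+01,  7.18608429e-02,
        5.26282412e-02, -4.81421068e-05]), 'position': array([ 0.2095803 , -0.48097263,  0.22612267]), 'tool_rot': array([-1.79923046e+02, -1.01367346e-02,  2.35385138e+01]), 'contact_force': array([-0.59332641, -0.44896144,  0.13509854]), 'moment': array([-0.01901773, -0.00997973,  0.03154851]), 'finger_force': 0.0, 'opening': 1.000106523431018}
```

View pics/scene0.png

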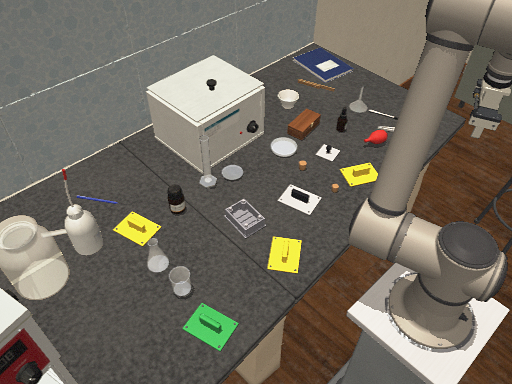

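View pics/top0.png

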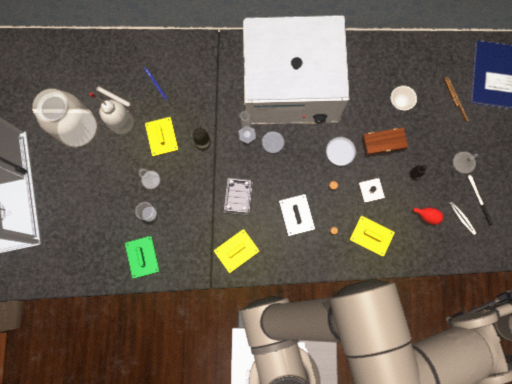

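The candidates in the top view are the white plate with a bar at (297,214), the small square with a knob at (372,190), yellow plates at (161,136), (236,250) and (372,236), and a green plate at (141,257). The pale rectangle with the bar at (297,214) fits the description, and the grey tray is at (238,196). I'll measure both and confirm in one enlarged crop.

```bash
cat > h.py <<'E'
import cv2,numpy as np
from cell import ctrl,capture,camera_params
def ray(p,uv,fish=False):
    K=p["camera_matrix"];R=cv2.Rodrigues(np.array(p["rvec"]))[0];t=np.array(p["tvec"]).ravel()
    uv=np.atleast_2d(np.array(uv,float))
    x=(uv-K[:2,2])/[K[0,0],K[1,1]]
    if fish:
        r=np.linalg.norm(x,axis=1,keepdims=True)+1e-9
        d=np.hstack([x/r*np.sin(r),np.cos(r)])
    else: d=np.hstack([x,np.ones((len(x),1))])
    return -R.T@t,d@R
def plane(p,uv,z,fish=False):
    c,d=ray(p,uv,fish); return c+d*((z-c[2])/d[:,2:3])
def rect(P):
    (c,s,a)=cv2.minAreaRect((P[:,:2]*1000).astype(np.float32))
    if s[0]<s[1]: s=s[::-1];a+=90
    return np.round(c,1),np.round(s,1),round((a+90)%180-90,1)
def comp(mask,seed):
    n,l=cv2.connectedComponents(mask.astype(np.uint8)); k=l[seed[1],seed[0]]
    c,_=cv2.findContours((l==k).astype(np.uint8),cv2.RETR_EXTERNAL,cv2.CHAIN_APPROX_NONE)
    return max(c,key=cv2.contourArea)[:,0,:]
E
python3 - <<'E'
from h import *
im=cv2.imread("pics/top0.png");p=camera_params("top")
hsv=cv2.cvtColor(im,cv2.COLOR_BGR2HSV)
m=(hsv[...,2]>150)&(hsv[...,1]<60)
c=comp(m,(287,214));print("cover",rect(plane(p,c,.006)))
for s in((365,195),):print("small",rect(plane(p,comp(m,s),.006)))
box=np.zeros(m.shape,bool);box[196:234,278:316]=1
hull=np.zeros(m.shape,np.uint8);cv2.fillConvexPoly(hull,cv2.convexHull(c),1)
b=(cv2.erode(hull,np.ones((5,5)))>0)&(hsv[...,2]<90)
print("bar",rect(plane(p,np.argwhere(b)[:,::-1],.03)))
mt=np.zeros(m.shape,bool);mt[170:220,222:256]=1
mt&=(hsv[...,2]>85);mt=cv2.morphologyEx(mt.astype(np.uint8),cv2.MORPH_CLOSE,np.ones((5,5)))
for z in(0,.036):print("tray",rect(plane(p,comp(mt,(238,196)),z)))
cv2.imwrite("pics/crop.png",cv2.resize(im[165:265,215:390],None,fx=4.5,fy=4.5,interpolation=cv2.INTER_CUBIC))
E
```

```text
cover (array([502.7, -38.3]), array([118.4,  88.3]), 15.1)
small (array([ 585.4, -277.7]), array([68.5, 68. ]), -76.2)
bar (array([500.6, -37.3]), array([52.7,  9.5]), 15.8)
tray (array([566.4, 148.4]), array([160.7, 107.4]), 0.8)
tray (array([559.9, 146.4]), array([157. , 104.9]), 0.8)
```

View pics/crop.png

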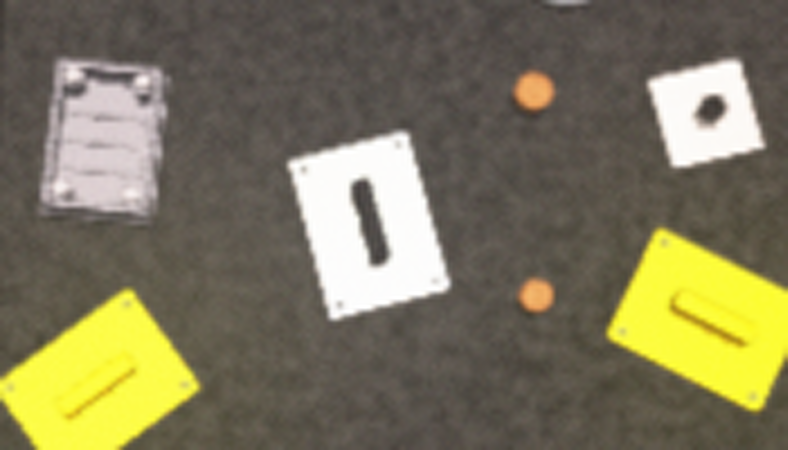

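The crop confirms it: a pale rectangular plate with a bar at crop (370,222), next to the knobbed square at (708,110) and the yellow ones. The tray's four pins are at crop (73,78), (143,88), (63,190) and (132,198).

```bash
cat >> h.py <<'E'
from scipy.spatial.transform import Rotation as Ro
def delta(x,y,z,yaw):
    s=ctrl.get_state();R=Ro.from_euler("xyz",s["tool_rot"],degrees=True)
    T=Ro.from_euler("xyz",[180,0,yaw],degrees=True)
    d=R.inv().apply(np.array([x,y,z])-s["position"])*100
    print("t",round(s["t"],2),"pos",np.round(s["position"],4),"rot",np.round(s["tool_rot"],2),"delta cm",np.round(d,2),"rad",np.round((R.inv()*T).as_rotvec(),3))
E
python3 - <<'E'
from h import *
p=camera_params("top")
uv=np.array([(73,78),(143,88),(132,198),(63,190)])/4.5+[215,165]-.4
P=plane(p,uv,.044);print(P);print("centre",P.mean(0),[np.linalg.norm(P[i]-P[i-1]) for i in range(4)],rect(P))
delta(.502,-.038,.15,15.1)
E
```

```text
[[0.59757104 0.17046469 0.044     ]
 [0.590995   0.1213973  0.044     ]
 [0.51330517 0.12760958 0.044     ]
 [0.5183292  0.17550096 0.044     ]]
centre [0.5550501  0.14874313 0.044     ] [np.float64(0.0794017227017079), np.float64(0.0495060954344251), np.float64(0.07793781095336183), np.float64(0.04815418757705517)] (array([555.4, 149. ]), array([80.6, 49.4]), -4.6)
t 0.1 pos [ 0.2096 -0.481   0.2261] rot [-1.7992e+02 -1.0000e-02  2.3540e+01] delta cm [ 44.5  -28.92   7.66] rad [-0.001 -0.     0.147]
```

>>> play_rows:
  deltas:
    - {"tx":2.8,"ty":-1.8,"tz":0.4,"grip":9.18}
    - {"tx":2.8,"ty":-1.8,"tz":0.4,"grip":9.18}
    - {"tx":2.8,"ty":-1.8,"tz":0.4,"grip":9.18}
    - {"tx":2.8,"ty":-1.8,"tz":0.4,"grip":9.18}
    - {"tx":2.8,"ty":-1.8,"tz":0.4,"grip":9.18}
    - {"tx":2.8,"ty":-1.8,"tz":0.4,"grip":9.18}
    - {"tx":2.8,"ty":-1.8,"tz":0.4,"grip":9.18}
    - {"tx":2.8,"ty":-1.8,"tz":0.4,"grip":9.18}

```text
validation failed for argument at $.de...
```

>>> play_rows:
  deltas:
    - {"tx":2.8,"ty":-1.8,"tz":0.4,"grip":9.18}
    - {"tx":2.8,"ty":-1.8,"tz":0.4,"grip":9.18}
    - {"tx":2.8,"ty":-1.8,"tz":0.4,"grip":9.18}
    - {"tx":2.8,"ty":-1.8,"tz":0.4,"grip":9.18}
    - {"tx":2.8,"ty":-1.8,"tz":0.4,"grip":9.18}
    - {"tx":2.8,"ty":-1.8,"tz":0.4,"az":0.07,"grip":9.18}
    - {"az":0.077,"grip":9.18}
    - {"grip":9.18}

```text
validation failed for argument at $.de...
```

Run:
```python
from h import *
delta(.502,-.038,.15,15.1)
p=camera_params("wrist");im=capture("wrist");cv2.imwrite("pics/w1.png",im[:,:,::-1]);print(p)
np.save("pics/w1.npy",p,allow_pickle=True)
```

```text
t 0.1 pos [ 0.2096 -0.481   0.2261] rot [-1.7992e+02 -1.0000e-02  2.3540e+01] delta cm [ 44.5  -28.92   7.66] rad [-0.001 -0.     0.147]
{'camera_matrix': array([[297.31863964,   0.        , 251.34791798],
       [  0.        , 297.31863964, 193.62166407],
       [  0.        ,   0.        ,   1.        ]]), 'rvec': array([-2.44657051,  1.60295332,  0.20462422]), 'tvec': array([-0.52377401, -0.030786  ,  0.38865658])}
```

View pics/w1.png

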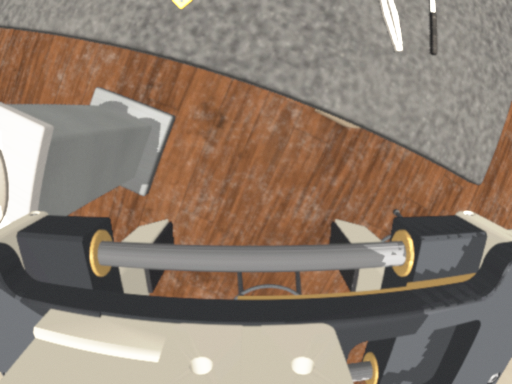

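The move calls were refused, so the arm is still at its start (the wrist view shows floor and the counter's edge). I'll try again with every key filled in.

>>> play_rows:
  deltas:
    - {"tx":2.8,"ty":-1.8,"tz":0.4,"ax":0,"ay":0,"az":0,"grip":9.18}
    - {"tx":2.8,"ty":-1.8,"tz":0.4,"ax":0,"ay":0,"az":0,"grip":9.18}
    - {"tx":2.8,"ty":-1.8,"tz":0.4,"ax":0,"ay":0,"az":0,"grip":9.18}
    - {"tx":2.8,"ty":-1.8,"tz":0.4,"ax":0,"ay":0,"az":0,"grip":9.18}

```text
t: 0.55
position: [0.284, -0.3694, 0.2103]
tool_rot: [-180.0, -0.0, 23.5]
contact_force: [0.7, -0.1, -0.2]
opening: 0.998
finger_force: 0.0
```

>>> play_rows:
  deltas:
    - {"tx":2.8,"ty":-1.8,"tz":0.4,"ax":0,"ay":0,"az":0,"grip":9.18}
    - {"tx":2.8,"ty":-1.8,"tz":0.4,"ax":0,"ay":0,"az":0,"grip":9.18}
    - {"tx":2.8,"ty":-1.8,"tz":0.4,"ax":0,"ay":0,"az":0,"grip":9.18}
    - {"tx":2.8,"ty":-1.8,"tz":0.4,"ax":0,"ay":0,"az":0,"grip":9.18}
    - {"tx":2.8,"ty":-1.8,"tz":0.4,"ax":0,"ay":0,"az":0,"grip":9.18}
    - {"tx":2.8,"ty":-1.8,"tz":0.4,"ax":0,"ay":0,"az":0,"grip":9.18}
    - {"tx":2.8,"ty":-1.8,"tz":0.4,"ax":0,"ay":0,"az":0,"grip":9.18}
    - {"tx":2.8,"ty":-1.8,"tz":0.4,"ax":0,"ay":0,"az":0,"grip":9.18}

```text
t: 1.35
position: [0.432, -0.1478, 0.1785]
tool_rot: [-180.0, 0.0, 23.5]
contact_force: [0.2, -0.1, -0.7]
opening: 1.001
finger_force: 0.0
```

>>> play_rows:
  deltas:
    - {"tx":2.8,"ty":-1.8,"tz":0.4,"ax":0,"ay":0,"az":0,"grip":9.18}
    - {"tx":2.8,"ty":-1.8,"tz":0.4,"ax":0,"ay":0,"az":0,"grip":9.18}
    - {"tx":2.8,"ty":-1.8,"tz":0.4,"ax":0,"ay":0,"az":0,"grip":9.18}
    - {"tx":2.7,"ty":-1.8,"tz":0.4,"ax":0,"ay":0,"az":0,"grip":9.18}
    - {"tx":0,"ty":0,"tz":0,"ax":0,"ay":0,"az":0.1,"grip":9.18}
    - {"tx":0,"ty":0,"tz":0,"ax":0,"ay":0,"az":0.047,"grip":9.18}
    - {"tx":0,"ty":0,"tz":0,"ax":0,"ay":0,"az":0,"grip":9.18}

```text
t: 2.05
position: [0.5044, -0.0384, 0.1624]
tool_rot: [-180.0, 0.0, 15.1]
contact_force: [0.4, -0.1, 0.1]
opening: 1.003
finger_force: 0.0
```

Run:
```python
from h import *
delta(.502,-.038,.15,15.1)
p=camera_params("wrist");im=capture("wrist");cv2.imwrite("pics/w2.png",im[:,:,::-1])
np.save("pics/w2.npy",p,allow_pickle=True)
```

```text
t 2.05 pos [ 0.5044 -0.0384  0.1624] rot [-1.7998e+02  4.0000e-02  1.5130e+01] delta cm [-0.22 -0.1   1.24] rad [-0.     0.001  0.001]
```

View pics/w2.png

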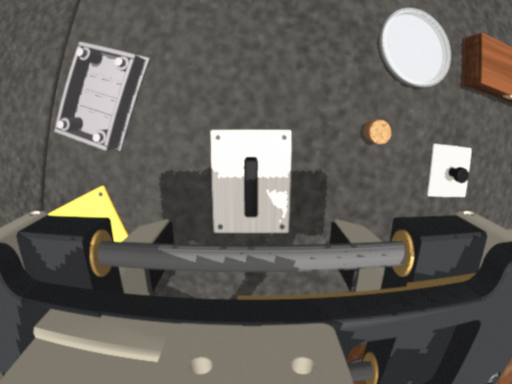

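The wrist view shows the cover with its corners at (211,130), (291,130), (290,233) and (213,233), and the bar centred near (251,186). The tray is at upper left with pins at (81,52), (120,62), (98,137) and (63,125). I'll cast rays to both.

Run:
```python
from h import *
p=np.load("pics/w2.npy",allow_pickle=True).item()
im=cv2.imread("pics/w2.png");g=cv2.cvtColor(im,cv2.COLOR_BGR2GRAY)
P=plane(p,[(211,130),(291,130),(290,233),(213,233)],.006,True);print("cover",P.mean(0),rect(P))
roi=np.zeros(g.shape,bool);roi[150:222,238:266]=1
b=roi&(g<60);P=plane(p,np.argwhere(b)[:,::-1],.034,True);print("bar",rect(P))
P=plane(p,[(81,52),(120,62),(98,137),(63,125)],.044,True);print("pins",P.round(4).tolist(),P.mean(0),rect(P))
P=plane(p,[(81,43),(147,58),(120,150),(56,132)],.036,True);print("rim",P.mean(0),rect(P))
cv2.imwrite("pics/c2.png",cv2.resize(im[30:165,40:160],None,fx=4.4,fy=4.4,interpolation=cv2.INTER_CUBIC))
```

```text
cover [ 0.5016129  -0.03841879  0.006     ] (array([501.7, -38.7]), array([115.6,  87.9]), 15.1)
bar (array([503.8, -37.1]), array([57.9, 11.1]), 15.1)
pins [[0.5996, 0.1694, 0.044], [0.5947, 0.1195, 0.044], [0.5167, 0.1262, 0.044], [0.5205, 0.1733, 0.044]] [0.55789037 0.14710581 0.044     ] (array([558. , 147.8]), array([79.1, 50.2]), -4.9)
rim [0.55786471 0.14070794 0.036     ] (array([556.8, 141.1]), array([101.1,  85.5]), -4.4)
```

View pics/c2.png

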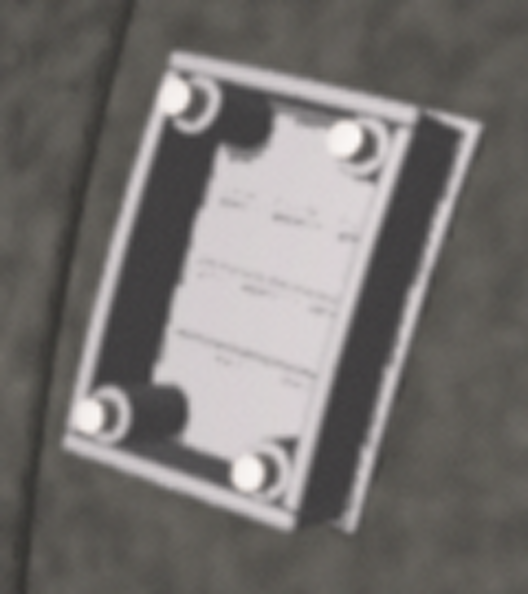

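>>> play_rows:
  deltas:
    - {"tx":-0.15,"ty":0,"tz":3.0,"ax":0,"ay":0,"az":0,"grip":9.18}
    - {"tx":0,"ty":0,"tz":3.0,"ax":0,"ay":0,"az":0,"grip":9.18}
    - {"tx":0,"ty":0,"tz":3.0,"ax":0,"ay":0,"az":0,"grip":9.18}
    - {"tx":0,"ty":0,"tz":3.0,"ax":0,"ay":0,"az":0,"grip":9.18}
    - {"tx":0,"ty":0,"tz":2.0,"ax":0,"ay":0,"az":0,"grip":9.18}
    - {"tx":0,"ty":0,"tz":1.2,"ax":0,"ay":0,"az":0,"grip":9.18}
    - {"tx":0,"ty":0,"tz":0,"ax":0,"ay":0,"az":0,"grip":9.18}

```text
t: 2.8
position: [0.5021, -0.0392, 0.0095]
tool_rot: [-179.9, 0.1, 15.1]
contact_force: [-0.2, 0.5, 0.7]
opening: 0.998
finger_force: 0.0
```

Run:
```python
from h import *
p=np.load("pics/w2.npy",allow_pickle=True).item()
P=plane(p,np.array([(172,55),(415,112),(293,528),(65,443)])/4.4+[40,30]-.4,.036,True);print("rim",P.round(4).tolist(),P.mean(0),rect(P))
q=plane(p,np.array([(173,97),(347,139),(247,473),(88,417)])/4.4+[40,30]-.4,.044,True);print("pins",q.mean(0),rect(q))
# scene triangulation check of rim not needed; top-view pins for comparison: .5551 .1487
delta(.503,-.038,.01,15.1)
```

```text
rim [[0.6111, 0.1817, 0.036], [0.6048, 0.11, 0.036], [0.5043, 0.1181, 0.036], [0.5111, 0.1903, 0.036]] [0.55782585 0.15003646 0.036     ] (array([557.7, 149.9]), array([100.9,  72.6]), -5.0)
pins [0.55785988 0.15019044 0.044     ] (array([557.9, 150.3]), array([79.6, 51.1]), -4.9)
t 2.8 pos [ 0.5021 -0.0392  0.0095] rot [-1.7993e+02  1.4000e-01  1.5130e+01] delta cm [ 0.12 -0.09 -0.05] rad [-0.001  0.003  0.001]
```

>>> play_rows:
  deltas:
    - {"tx":0,"ty":0,"tz":0,"ax":0,"ay":0,"az":0,"grip":0.5}
    - {"tx":0,"ty":0,"tz":0,"ax":0,"ay":0,"az":0,"grip":0.5}
    - {"tx":0,"ty":0,"tz":0,"ax":0,"ay":0,"az":0,"grip":0.5}
    - {"tx":0,"ty":0,"tz":0,"ax":0,"ay":0,"az":0,"grip":0.5}
    - {"tx":0,"ty":0,"tz":0,"ax":0,"ay":0,"az":0,"grip":0.5}
    - {"tx":0,"ty":0,"tz":0,"ax":0,"ay":0,"az":0,"grip":0.5}
    - {"tx":0,"ty":0,"tz":0,"ax":0,"ay":0,"az":0,"grip":0.5}
    - {"tx":0,"ty":0,"tz":0,"ax":0,"ay":0,"az":0,"grip":0.5}

```text
t: 3.6
position: [0.503, -0.0392, 0.0107]
tool_rot: [180.0, 0.0, 15.1]
contact_force: [-0.1, 1.5, 0.5]
opening: 0.353
finger_force: 0.0
```

>>> play_rows:
  deltas:
    - {"tx":0,"ty":0,"tz":0,"ax":0,"ay":0,"az":0,"grip":0.5}
    - {"tx":0,"ty":0,"tz":0,"ax":0,"ay":0,"az":0,"grip":0.5}
    - {"tx":0,"ty":0,"tz":0,"ax":0,"ay":0,"az":0,"grip":0.5}
    - {"tx":0,"ty":0,"tz":0,"ax":0,"ay":0,"az":0,"grip":0.5}
    - {"tx":0,"ty":0,"tz":0,"ax":0,"ay":0,"az":0,"grip":0.5}
    - {"tx":0,"ty":0,"tz":0,"ax":0,"ay":0,"az":0,"grip":0.5}

```text
t: 4.2
position: [0.503, -0.0392, 0.0107]
tool_rot: [-180.0, 0.0, 15.1]
contact_force: [0.4, 0.7, 0.1]
opening: 0.152
finger_force: 30.0
```

>>> play_rows:
  deltas:
    - {"tx":0,"ty":0,"tz":-1.5,"ax":0,"ay":0,"az":0,"grip":0.5}
    - {"tx":0,"ty":0,"tz":-2.5,"ax":0,"ay":0,"az":0,"grip":0.5}
    - {"tx":0,"ty":0,"tz":-2.5,"ax":0,"ay":0,"az":0,"grip":0.5}
    - {"tx":0,"ty":0,"tz":-2.5,"ax":0,"ay":0,"az":0,"grip":0.5}
    - {"tx":0,"ty":0,"tz":0,"ax":0,"ay":0,"az":0,"grip":0.5}

```text
t: 4.7
position: [0.505, -0.0396, 0.1036]
tool_rot: [179.8, -0.3, 15.1]
contact_force: [0.9, -0.5, -1.2]
opening: 0.151
finger_force: 30.0
```

>>> play_rows:
  deltas:
    - {"tx":1.5,"ty":-2.4,"tz":0,"ax":0,"ay":0,"az":0,"grip":0.5}
    - {"tx":1.5,"ty":-2.4,"tz":0,"ax":0,"ay":0,"az":0,"grip":0.5}
    - {"tx":1.5,"ty":-2.4,"tz":0,"ax":0,"ay":0,"az":0,"grip":0.5}
    - {"tx":1.5,"ty":-2.4,"tz":0,"ax":0,"ay":0,"az":0,"grip":0.5}
    - {"tx":1.4,"ty":-2.4,"tz":0,"ax":0,"ay":0,"az":0,"grip":0.5}
    - {"tx":1.4,"ty":-2.4,"tz":0,"ax":0,"ay":0,"az":0,"grip":0.5}
    - {"tx":1.4,"ty":-2.4,"tz":0,"ax":0,"ay":0,"az":0,"grip":0.5}

```text
t: 5.4
position: [0.5572, 0.1506, 0.0992]
tool_rot: [-180.0, 0.1, 15.1]
contact_force: [0.8, 0.0, -0.8]
opening: 0.151
finger_force: 30.0
```

>>> play_rows:
  deltas:
    - {"tx":0,"ty":0,"tz":0,"ax":0,"ay":0,"az":0.1,"grip":0.5}
    - {"tx":0,"ty":0,"tz":0,"ax":0,"ay":0,"az":0.1,"grip":0.5}
    - {"tx":0,"ty":0,"tz":0,"ax":0,"ay":0,"az":0.1,"grip":0.5}
    - {"tx":0,"ty":0,"tz":0,"ax":0,"ay":0,"az":0.05,"grip":0.5}
    - {"tx":0,"ty":0,"tz":0,"ax":0,"ay":0,"az":0,"grip":0.5}
    - {"tx":0,"ty":0,"tz":0,"ax":0,"ay":0,"az":0,"grip":0.5}

```text
t: 6.0
position: [0.5572, 0.1495, 0.0998]
tool_rot: [180.0, 0.1, -4.9]
contact_force: [0.5, 0.7, -1.6]
opening: 0.152
finger_force: 30.0
```

Run:
```python
from h import *
delta(.557,.1495,.10,-4.9)
ims=[]
for n in("wrist","scene"):
    p=camera_params(n);im=capture(n)[:,:,::-1];cv2.imwrite(f"pics/{n}3.png",im);np.save(f"pics/{n}3.npy",p,allow_pickle=True);ims.append(im)
a=cv2.resize(ims[0][60:260,150:350],(400,400),interpolation=cv2.INTER_CUBIC)
b=cv2.resize(ims[1][150:250,190:290],(400,400),interpolation=cv2.INTER_CUBIC)
cv2.imwrite("pics/c3.png",np.hstack([a,b]))
```

```text
t 6.0 pos [0.5572 0.1495 0.0998] rot [ 1.7998e+02  8.0000e-02 -4.8600e+00] delta cm [-0.02  0.   -0.02] rad [0.    0.001 0.001]
```

View pics/c3.png

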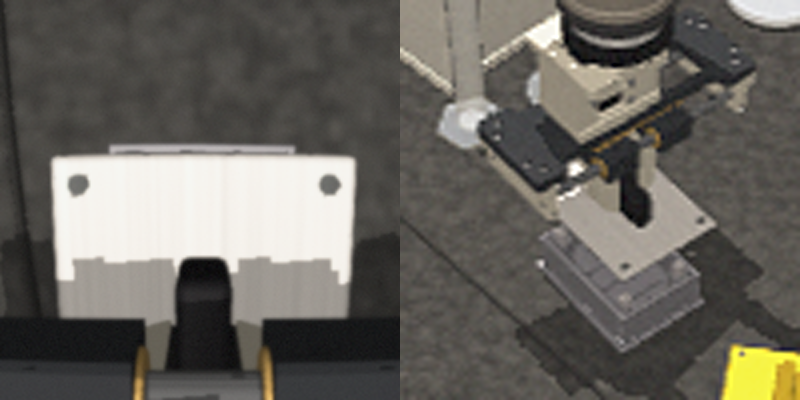

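The cover is held level above the tray. Its front edge runs from crop (52,157) to (356,157), and the tray's front rim shows beyond it from (110,147) to (294,150).

Run:
```python
from h import *
p=np.load("pics/wrist3.npy",allow_pickle=True).item()
f=lambda a:np.array(a)/2.+[150,60]-.25
a=np.radians(-4.9);X=np.array([np.cos(a),np.sin(a)]);Y=np.array([-X[1],X[0]]);T=np.array([.5572,.1495])
for n,uv,z in(("cover",[(52,157),(356,157)],.095),("tray",[(110,146),(294,149)],.036)):
    P=plane(p,f(uv),z,True)[:,:2];d=P[1]-P[0]
    print(n,"x,y rel TCP in cover axes mm",(((P-T)@np.c_[X,Y])*1000).round(1).tolist(),"len",np.linalg.norm(d)*1e3,"yaw",np.degrees(np.arctan2(d[1],d[0]))+90)
```

```text
cover x,y rel TCP in cover axes mm [[56.6, 42.4], [56.7, -41.8]] len 84.22697906377938 yaw -4.85915812201884
tray x,y rel TCP in cover axes mm [[56.5, 35.2], [55.3, -33.3]] len 68.49531636119313 yaw -5.826312117785818
```

Run:
```python
from h import *
p3=np.load("pics/wrist3.npy",allow_pickle=True).item();p2=np.load("pics/w2.npy",allow_pickle=True).item()
print("cam3",ray(p3,[(0,0)])[0],"cam2",ray(p2,[(0,0)])[0])
a=np.radians(-4.9);X=np.array([np.cos(a),np.sin(a)]);Y=np.array([-X[1],X[0]]);T=np.array([.5572,.1495])
for z in(0,.003,.036):
    P=plane(p2,np.array([(480,123),(352,530)])/4.4+[40,30]-.4,z,True)[:,:2];Q=plane(p3,np.array([(110,146),(294,149)])/2.+[150,60]-.25,z,True)[:,:2]
    print(z,((P-T)@np.c_[X,Y]*1000).round(1).tolist(),((Q-T)@np.c_[X,Y]*1000).round(1).tolist())
```

```text
cam3 [0.6238534  0.14434689 0.25682888] cam2 [ 0.56878056 -0.02051685  0.31947056]
0 [[55.4, -37.0], [-54.8, -36.3]] [[54.8, 40.9], [53.5, -38.8]]
0.003 [[55.1, -38.3], [-54.0, -37.5]] [[54.9, 40.4], [53.6, -38.3]]
0.036 [[52.1, -51.8], [-45.6, -51.2]] [[56.5, 35.2], [55.3, -33.3]]
```

>>> play_rows:
  deltas:
    - {"tx":0.12,"ty":-0.07,"tz":0,"ax":0,"ay":0,"az":0,"grip":0.5}
    - {"tx":0,"ty":0,"tz":1.5,"ax":0,"ay":0,"az":0,"grip":0.5}
    - {"tx":0,"ty":0,"tz":1.5,"ax":0,"ay":0,"az":0,"grip":0.5}
    - {"tx":0,"ty":0,"tz":0.8,"ax":0,"ay":0,"az":0,"grip":0.5}
    - {"tx":0,"ty":0,"tz":0.3,"ax":0,"ay":0,"az":0,"grip":0.5}
    - {"tx":0,"ty":0,"tz":0,"ax":0,"ay":0,"az":0,"grip":0.5}

```text
t: 6.7
position: [0.559, 0.1502, 0.0596]
tool_rot: [180.0, 0.0, -4.9]
contact_force: [-0.8, -0.5, -0.9]
opening: 0.151
finger_force: 30.0
```

Run:
```python
from h import *
delta(.5584,.1501,.0467,-4.9)
ims=[]
for n in("top","scene"):
    p=camera_params(n);im=capture(n)[:,:,::-1];cv2.imwrite(f"pics/{n}4.png",im);ims.append(im)
a=cv2.resize(ims[0][160:230,205:275],(400,400),interpolation=cv2.INTER_CUBIC)
b=cv2.resize(ims[1][170:250,205:285],(400,400),interpolation=cv2.INTER_CUBIC)
cv2.imwrite("pics/c4.png",np.hstack([a,b]))
```

```text
t 6.7 pos [0.559  0.1502 0.0596] rot [ 1.7999e+02  2.0000e-02 -4.9400e+00] delta cm [-0.06  0.01  1.29] rad [ 0.     0.    -0.001]
```

View pics/c4.png

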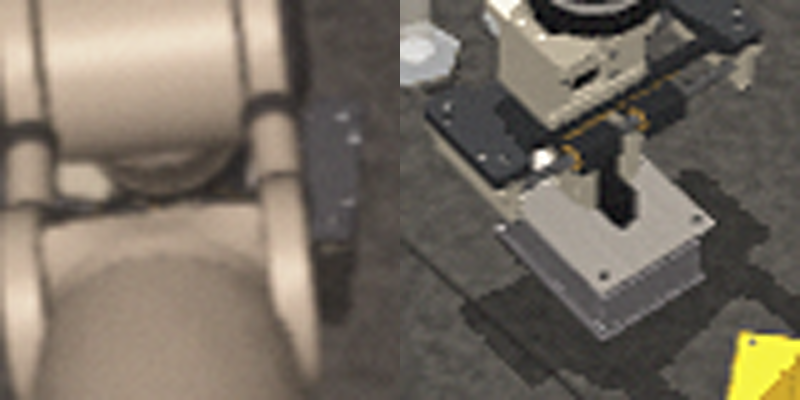

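The scene view shows the cover squarely over the tray (corners near crop (605,290) and (712,222)) with even overhang. Pressing down in small steps.

>>> play_rows:
  deltas:
    - {"tx":-0.04,"ty":0,"tz":0.3,"ax":0,"ay":0,"az":0,"grip":0.5}
    - {"tx":0,"ty":0,"tz":0.2,"ax":0,"ay":0,"az":0,"grip":0.5}
    - {"tx":0,"ty":0,"tz":0.2,"ax":0,"ay":0,"az":0,"grip":0.5}
    - {"tx":0,"ty":0,"tz":0.2,"ax":0,"ay":0,"az":0,"grip":0.5}
    - {"tx":0,"ty":0,"tz":0,"ax":0,"ay":0,"az":0,"grip":0.5}

```text
t: 7.3
position: [0.5588, 0.1503, 0.0508]
tool_rot: [-180.0, -0.0, -4.9]
contact_force: [-0.6, 0.1, 1.3]
opening: 0.15
finger_force: 30.0
```

>>> play_rows:
  deltas:
    - {"tx":0,"ty":0,"tz":0.2,"ax":0,"ay":0,"az":0,"grip":0.5}
    - {"tx":0,"ty":0,"tz":0.15,"ax":0,"ay":0,"az":0,"grip":0.5}
    - {"tx":0,"ty":0,"tz":0.05,"ax":0,"ay":0,"az":0,"grip":0.5}
    - {"tx":0,"ty":0,"tz":0,"ax":0,"ay":0,"az":0,"grip":0.5}

```text
t: 7.7
position: [0.5588, 0.1503, 0.0467]
tool_rot: [-180.0, -0.0, -4.9]
contact_force: [0.8, -0.3, 3.1]
opening: 0.153
finger_force: 30.0
```

>>> play_rows:
  deltas:
    - {"tx":0,"ty":0,"tz":0.05,"ax":0,"ay":0,"az":0,"grip":0.5}
    - {"tx":0,"ty":0,"tz":0.05,"ax":0,"ay":0,"az":0,"grip":0.5}
    - {"tx":0,"ty":0,"tz":0,"ax":0,"ay":0,"az":0,"grip":0.5}

```text
t: 8.0
position: [0.5588, 0.1503, 0.0467]
tool_rot: [-180.0, -0.1, -4.9]
contact_force: [-2.2, -0.2, 11.0]
opening: 0.153
finger_force: 30.0
```

It stopped exactly at rim height, with the force rising. One more small push, then release.

>>> play_rows:
  deltas:
    - {"tx":0,"ty":0,"tz":0.05,"ax":0,"ay":0,"az":0,"grip":0.5}
    - {"tx":0,"ty":0,"tz":0,"ax":0,"ay":0,"az":0,"grip":0.5}
    - {"tx":0,"ty":0,"tz":0,"ax":0,"ay":0,"az":0,"grip":0.5}

```text
t: 8.3
position: [0.5588, 0.1503, 0.0466]
tool_rot: [-180.0, -0.1, -4.9]
contact_force: [-3.9, 0.1, 13.4]
opening: 0.148
finger_force: 30.0
```

>>> play_rows:
  deltas:
    - {"tx":0,"ty":0,"tz":-0.13,"ax":0,"ay":0,"az":0,"grip":0.5}
    - {"tx":0,"ty":0,"tz":0,"ax":0,"ay":0,"az":0,"grip":7}
    - {"tx":0,"ty":0,"tz":0,"ax":0,"ay":0,"az":0,"grip":7}
    - {"tx":0,"ty":0,"tz":0,"ax":0,"ay":0,"az":0,"grip":7}
    - {"tx":0,"ty":0,"tz":0,"ax":0,"ay":0,"az":0,"grip":7}
    - {"tx":0,"ty":0,"tz":0,"ax":0,"ay":0,"az":0,"grip":7}
    - {"tx":0,"ty":0,"tz":0,"ax":0,"ay":0,"az":0,"grip":7}

```text
t: 9.0
position: [0.5585, 0.1502, 0.0464]
tool_rot: [180.0, 0.0, -4.9]
contact_force: [-1.3, 0.4, -0.1]
opening: 0.625
finger_force: 0.0
```

Now lift clear and step back to look.

>>> play_rows:
  deltas:
    - {"tx":0,"ty":0,"tz":-2,"ax":0,"ay":0,"az":0,"grip":7}
    - {"tx":0,"ty":0,"tz":-3,"ax":0,"ay":0,"az":0,"grip":7}
    - {"tx":0,"ty":0,"tz":-3,"ax":0,"ay":0,"az":0,"grip":7}
    - {"tx":0,"ty":0,"tz":-3,"ax":0,"ay":0,"az":0,"grip":7}
    - {"tx":-2.5,"ty":3,"tz":0,"ax":0,"ay":0,"az":0,"grip":7}
    - {"tx":-2.5,"ty":3,"tz":0,"ax":0,"ay":0,"az":0,"grip":7}
    - {"tx":-2.5,"ty":3,"tz":0,"ax":0,"ay":0,"az":0,"grip":7}
    - {"tx":-2.5,"ty":3,"tz":0,"ax":0,"ay":0,"az":0,"grip":7}

```text
t: 9.8
position: [0.4474, 0.0385, 0.1566]
tool_rot: [180.0, -0.0, -4.9]
contact_force: [0.0, -1.6, 0.7]
opening: 0.764
finger_force: 0.0
```

>>> play_rows:
  deltas:
    - {"tx":0,"ty":3,"tz":0,"ax":0,"ay":0,"az":0,"grip":7}
    - {"tx":0,"ty":3,"tz":0,"ax":0,"ay":0,"az":0,"grip":7}
    - {"tx":0,"ty":3,"tz":0,"ax":0,"ay":0,"az":0,"grip":7}
    - {"tx":0,"ty":0,"tz":0,"ax":0,"ay":0,"az":0,"grip":7}

```text
t: 10.2
position: [0.4408, -0.0531, 0.1567]
tool_rot: [179.9, -0.0, -5.1]
contact_force: [0.2, 0.1, -0.1]
opening: 0.765
finger_force: 0.0
```

Run:
```python
from h import *
ims=[]
for n in("top","scene","wrist"):
    p=camera_params(n);im=np.ascontiguousarray(capture(n)[:,:,::-1]);cv2.imwrite(f"pics/{n}5.png",im);ims.append(im)
    if n=="top":
        hsv=cv2.cvtColor(im,cv2.COLOR_BGR2HSV);m=(hsv[...,2]>150)&(hsv[...,1]<60)
        c=comp(m,(229,196));print("cover",rect(plane(p,c,.042)))
r=lambda i:cv2.resize(i,(400,400),interpolation=cv2.INTER_CUBIC)
cv2.imwrite("pics/c5.png",np.hstack([r(ims[0][160:230,205:275]),r(ims[1][170:250,205:285])]))
```

```text
cover (array([558.3, 150.1]), array([118.6,  88.1]), -4.7)
```

View pics/c5.png

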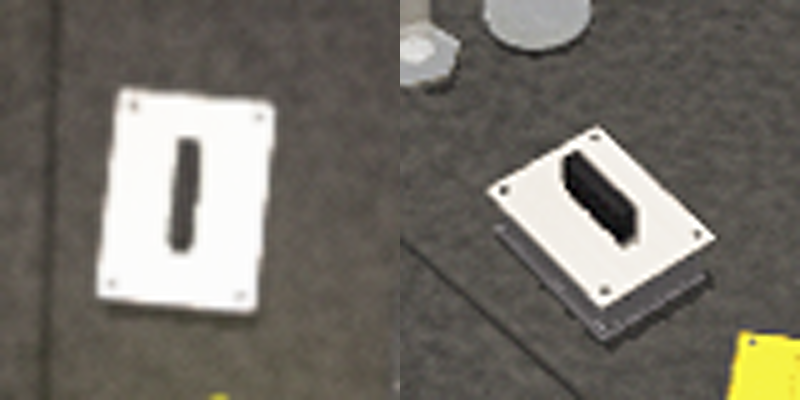

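The cover lies square over the tray with its bar free. I'll check level by comparing the scene view's corner rays at z = 42 mm with the top view's.

Run:
```python
from h import *
R={}
for n,s in(("top",(229,196)),("scene",(240,221))):
    im=cv2.imread(f"pics/{n}5.png");hsv=cv2.cvtColor(im,cv2.COLOR_BGR2HSV)
    c=comp((hsv[...,2]>150)&(hsv[...,1]<60),s)
    p=camera_params(n);P=plane(p,c,.042)[:,:2]
    B=cv2.boxPoints(cv2.minAreaRect((P*1000).astype(np.float32)));print(n,rect(P),B[np.argsort(B[:,0])].round(1).tolist())
```

```text
top (array([558.3, 150.1]), array([118.6,  88.1]), -4.7) [[495.6000061035156, 111.0999984741211], [502.79998779296875, 198.89999389648438], [613.7999877929688, 101.4000015258789], [621.0, 189.10000610351562]]
scene (array([557.9, 151.2]), array([116.9,  85.8]), -4.6) [[496.20001220703125, 113.0999984741211], [503.0, 198.6999969482422], [612.7000122070312, 103.80000305175781], [619.5, 189.3000030517578]]
```

Both views agree to about 1–2 mm at closed height and level, so the cover is seated. Handing in.

```bash
python3 -c "
from cell import ctrl
print(ctrl.finish_job())"
```

```text
the job is handed in; nothing more can be done
None
```

The rectangular cover is on the tray, pressed down to rim height and level to within 1–2 mm by both cameras, and released; the small square cover was not touched, and I handed the job in at about 10 s without a verdict coming back.

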